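# Clamp a copper busbar to the set force

## Task

One of the two bench clamps has a copper bar lying in its channel: push the bar along the channel until its end meets the steel stop. Then turn that clamp's winged knob clockwise until the indicator tab pops out of the clamp head far enough to show its dark groove, about 10 mm, and stop there, well short of the tab's 24 mm end of travel. Let go, and leave the loose things lying around where they are.

Things in the scene. Friction and masses are not known exactly. Their poses are not given: they have to be found in the camera images.
- clamp: Grey bench clamp holding the bar, bolted down. Origin on the bench; z up, y along its channel, x away from the knob side. In mm in this frame: base plate x -70..60, y -85..70, top z 25. The screw leans 0.56 rad (32 deg) from vertical, knob end towards -x: up the screw is (-0.531, 0, 0.847). A column (x -63..-33, y +-22, to z 110) carries the head, a 44 mm block centred at (-17, 0, 96).
- stop_face (a point): Middle of the stop's face, at (20, -70, 31) mm in the clamp's frame; the steel stop closes the channel's -y end and reaches up to z 45 mm. The channel is centred on x = 20 mm on top of the base: two steel rails 33 mm apart, to z 33 mm, y -70..70; the +y end is open.
- bar: Loose copper bar 30 (x) x 160 (y) x 12 (z) mm, 0.4 to 0.66 kg, flat in the channel; origin at the centre of its underside (z 25), axes parallel to the clamp's. Starts 25 to 50 mm short of the stop: origin at y 35..60 mm in the clamp's frame, y = 10 when home. Its +y end overhangs the base (by 20 mm when home), with nothing below it; push there. Sliding takes 2 to 6 N.
- bar_end (a point): Middle of the bar's outer (+y) end face, z 31 mm above the bench; at y = 90 mm in the clamp's frame when the bar is home.
- knob (a joint): Turn of the clamp's winged knob, rad; grows clockwise seen looking down on the knob, lowering the foot 4 mm a radian along the screw. Starts at 0 to 0.6 (0 = backed off), end stop 3.0. Turning takes 0.22 N m, 0.35 while clamping; it stays where left and does not shift along the screw. The foot (24 x 26 mm shoe) meets the bar at about 1.6; tab 10 mm out at about 2.07, at its end at about 2.65.
- knob_grip (a point): Grip point of the knob, on the screw's axis, at (-50, 0, 149) mm in the clamp's frame. The knob is a grey disc 60 mm across, 10 thick, with an upright black wing across it: 60 long, 12 thick, 33 high. The point is 22 mm above the disc and 11 below the wing's top. The frame turns with the knob: z up the screw, x along the wing, y across its thickness. At knob = 0 the wing lies in the clamp's x-z plane.
- tab (a joint): How far the indicator tab stands out of the head, m: 0 = flush, 0.024 = end of travel. A preloaded spring drives it: it stays at 0 until the foot presses the bar with the set force (26 N), then pops out 24 mm per radian of further turning.
- tab_tip (a point): Middle of the tab's outer edge. The tab is a bare metal blade 24 mm wide, 7 thick, with a dark groove around it 10 mm behind its outer edge. It slides out of the head's face that looks away from the knob side and upwards, along (0.847, 0, 0.531) in the clamp's frame, through a slot. Flush, it is at (0, 0, 114) mm at knob = 0; it also sinks with the screw, 4 mm a radian.
- spare: A second clamp of the same build, standing on the other side, empty: no bar in it. Its knob does not turn and it has no tab. Same origin and axes as the other; not part of the job.
- insulator: Loose ribbed white post insulator, 48 mm diameter, 60 mm high; origin under its centre. Leave it alone.
- tape_roll: Loose black roll of tape, 90 mm diameter, 19 mm high; origin under its centre. Leave it alone.
- wrench: Loose steel open-end wrench lying flat; origin under its middle, x along it. Leave it alone.
- mouse: Loose black computer mouse, 58 x 105 x 33 mm; origin under its centre. Leave it alone.
- short_link: Loose short copper strip, 30 x 90 x 8 mm, lying on the bench; origin under its centre. Leave it alone.
- screwdriver: Loose screwdriver lying flat; origin under its middle, x along it. Leave it alone.
- bolt_jar: Loose clear jar with a grey lid, 60 mm diameter, 75 mm high; origin under its centre. Leave it alone.
Not all that is in view belongs to the job. Leave any blue or red look-alike of the clamp alone.

How it is judged:
On the way, in this order (a step that is already met when the one before it is completed fails the run):
1. the bar is home against the stop (within 4 mm) while the clamp is still loose (y of bar in the frame of clamp below 0.014 m and value of joint tab below 0.002 m), for 0.2 s.
2. the tab is out by more than 8 mm with the bar home (y of bar in the frame of clamp below 0.014 m and value of joint tab above 0.008 m), for 0.2 s.
At the end, for the whole second after the job is handed in: The bar lies flat in the channel with its end within 4 mm of the stop, and the clamp holds it with the tab out by 8 to 22 mm; knob and bar are at rest and the robot is off them (all of step 2 and angle between bar's own z axis and vertical below 0.06 rad and x of bar in the frame of clamp between 0.015 and 0.025 m and z of bar in the frame of clamp below 0.029 m and value of joint tab below 0.022 m and velocity of joint knob between -0.1 and 0.1 rad/s and linear speed of bar below 0.01 m/s); the robot touches nothing.
It fails at once if the clamp is overtightened: the tab is out by more than 22 mm (value of joint tab above 0.022 m).
It fails at once if a loose bystander is moved by more than 30 mm (distance of any of insulator, tape_roll, wrench, mouse, short_link, screwdriver, bolt_jar from where it was at the start of the episode above 0.03 m).
It also fails if it takes over 64 s, if anything falls off the work surface, if the arm or the gripper's body presses on something with over 40 N, if the wrist force passes 120 N, or if a joint passes its speed limit or range.

## Robot

A 7-joint arm with a two-finger parallel gripper is mounted at the origin on the work surface. World frame = base frame: x ahead of the robot, y to its left, z up, the work surface at z = 0. Lengths are in m, angles in rad, forces in N, time in s.
With the tool pointing down it reaches from about 0.4 to 0.875 m from the base axis. Payload 19.3 kg.
Tool frame: the origin (TCP) lies on the centre line of the jaws, within the pads' length; the fingertips stand 25 mm ahead of it and the grasp point (between the pads) lies 6 mm ahead of it (tips_ahead is the distance from the TCP to the fingertips, in m); z points along the fingers, y is the direction in which the jaws open and shut (so a half turn about z gives the same grasp; the last joint's range is limited). The gripper opens to 85 mm and grips with 20 to 120 N. Pads are 22 mm wide; open, the fingers measure 114 mm over their backs; the gripper's body (76 mm by 85 mm) begins 54 mm behind the grasp point. The pads swing forward as they close: fully open they stand 13 mm farther back than shut.
Start: joints at [1.128, 0.521, -0.036, 1.599, 0.021, 1.021, -0.113], TCP at [0.228, -0.582, 0.256] pointing down, gripper open.
Joint ranges: [-2.91, 2.91], [-0.3, 2.13], [-1.5, 1.42], [0.17, 2.43], [-1.26, 4.41], [0.16, 1.93], [-2.52, 2.52]. Speed limits (rad/s): [1.89, 1.89, 2.39, 2.39, 3.01, 3.01, 3.01].

## Interface

Orientations are given as [roll, pitch, yaw] about the fixed x, y, z axes, in that order (R = Rz(yaw) Ry(pitch) Rx(roll)).
In Python, from workcell import observe, grab_frame, job_done, outline_of, tips_ahead gives the robot as it stands. The module is installed in compiled form; this text tells all that it offers.
- The arm moves only by the tool move_arm, never from a script. Its argument "motion" is a list of rows, each a list of 2 entries, a list of its own where there are three numbers: the shift along the world's x, y, z in mm, then the turn, a rotation vector about the world's x, y, z in rad. A call has 1 to 12 rows; each row is the pose to reach, as a shift and turn from the pose commanded when the call began; what a row does not reach only later rows make up. A row lasts 1/8 s, in which the tool goes at most 62.5 mm and 10.7 degrees, less where a joint would pass 70% of its speed; a pose out of reach is approached as far as the arm can. A call with a gripper value outside its range is refused whole. "jaw" is the finger opening in mm, from 0 to 85.4, set as the call begins (left out, the last holds). The fingers move at their own pace and stop on an object; "grip_force" is the grip in N (left out, the last holds). Time passes only in rows, so rows that repeat a pose let the fingers close. It gives the time, the measured TCP pose, the force and the opening at its end, in the units of the state.
- observe(): the state, without advancing time (a new reading comes with each control period).
- grab_frame(name): name is "side" or "top" or "wrist"; returns a dict with "frame" (384x512x3 uint8, red, green, blue), "fx", "fy", "cx", "cy" (pixels), "T" (4x4, takes a point from camera to world coordinates); the wrist camera has in their place "mount" (4x4, takes a point from camera to tool coordinates, whose origin is the TCP and whose axes are the flange's). Camera axes: x right, y down, z forward; pixel columns grow to the right and rows downward; lengths in m; the calibration is good to about 2 mm. A picture is of the moment at which its call begins: read the wrist's pose just before it. There is no depth.
- job_done(): hands the job in, once; it reports no verdict.
Trained networks look in the newest picture that a camera, given by its name, has taken for a name from the list of things; names that differ only in an ending like _2 or _b are one class to them, and where a whole thing is asked for, a point or a joint stands for the part that bears it (a point fixed in the world has none). Each returns a list of dicts, best first, with "score" (0 to 1); they miss things now and then, are a little off and sometimes report something else, mostly with a low value. They report only what shows in the picture. A call takes as long as a camera call. They do not tell look-alikes from the thing itself.
- outline_of(label, camera): "pixels" (384x512 bool, what is visible of it) and "pixel" ([column, row] in pixels, amid what is visible of it).
The state is a dict: "clock": time; "qpos": joint angles; "qd": joint speeds; "joint_efforts": joint torques, N m; "position": TCP position; "tool_rot": TCP orientation; "force": force on the tool from outside, world axes, zero at the start; "moment": the same for the moment, N m; "grip_width": finger opening in m.
Only numpy, scipy, OpenCV 4.12 (cv2) and the standard library are available. Lean on these libraries where they do the work, as an engineer would, in place of code of your own. Each camera call takes 0.05 s, during which the arm holds its last target.

## Working session

There is one attempt and no reset: what is moved stays moved. The work goes in short steps, Python scripts to look and compute and a tool call to move; the robot and the scene stay as the last step left them, time stands still between calls to the robot, and variables do not carry over. Pictures are saved under pics/ and viewed, and the job is handed in when it is done.

Besides the shell and the picture viewer there is one more tool, called after ">>>" as name(argument=value, ...) on one line, values as JSON. move_arm: Moves the arm, as the interface text tells. Its arguments: {"type":"object","properties":{"motion":{"type":"array"},"jaw":{"type":"number"},"grip_force":{"type":"number"}},"required":["motion"]}

```bash
mkdir -p pics
cat > h.py <<'E'
import numpy as np,cv2
from workcell import *
from scipy.spatial.transform import Rotation as R
def save(n,f,crop=None,s=1):
    im=f["frame"][:,:,::-1]
    if crop: a,b,c,d=crop; im=im[b:d,a:c]
    if s!=1: im=cv2.resize(im,None,fx=s,fy=s,interpolation=cv2.INTER_CUBIC)
    cv2.imwrite("pics/"+n+".png",im)
def ray(f,u,v,z):
    T=np.array(f["T"]); d=T[:3,:3]@np.array([(u-f["cx"])/f["fx"],(v-f["cy"])/f["fy"],1]); o=T[:3,3]
    return o+d*(z-o[2])/d[2]
def proj(f,P):
    T=np.array(f["T"]); p=(np.atleast_2d(P)-T[:3,3])@T[:3,:3]
    return np.c_[p[:,0]/p[:,2]*f["fx"]+f["cx"],p[:,1]/p[:,2]*f["fy"]+f["cy"]]
def wristT(f,s):
    T=np.eye(4);T[:3,:3]=R.from_euler('xyz',s["tool_rot"]).as_matrix();T[:3,3]=s["position"];f["T"]=T@np.array(f["mount"]);return f
E
python3 - <<'E'
from h import *
np.set_printoptions(precision=3,suppress=True)
for n in ["top","side","wrist"]:
    s=observe(); f=grab_frame(n); save(n+"0",f,s=1.5)
    if n!="wrist": print(n,np.array(f["T"]),f["fx"],f["cx"],f["cy"])
    else: print(np.array(f["mount"]))
print(s,tips_ahead)
E
```

```text
top [[ 0.004 -0.987  0.16   0.186]
 [-1.    -0.002  0.014 -0.052]
 [-0.014 -0.16  -0.987  1.698]
 [ 0.     0.     0.     1.   ]] 499.13982380621735 250.06925665689056 185.34776601587436
side [[-0.976 -0.14   0.167  0.277]
 [-0.218  0.629 -0.747  0.716]
 [-0.    -0.765 -0.644  0.798]
 [ 0.     0.     0.     1.   ]] 407.0084724736357 258.8662236680194 193.6523794679886
[[ 0.    -0.962 -0.273  0.068]
 [ 1.     0.     0.001 -0.001]
 [-0.001 -0.273  0.962 -0.118]
 [ 0.     0.     0.     1.   ]]
{'clock': 0.1, 'qpos': array([ 1.128,  0.522, -0.036,  1.6  ,  0.021,  1.021, -0.113]), 'qd': array([ 0.002, -0.002, -0.001, -0.001, -0.   ,  0.   ,  0.001]), 'joint_efforts': array([  0.006, -92.848,   1.986, -37.053,   0.018,   0.005,   0.   ]), 'position': array([ 0.227, -0.582,  0.256]), 'tool_rot': array([-3.141,  0.   ,  0.373]), 'force': array([0.204, 0.291, 0.517]), 'moment': array([-0.009, -0.01 , -0.002]), 'grip_width': 0.08530385753625677} 0.025
```

```bash
ls .
```

```text
h.py
pics
```

View pics/top0.png

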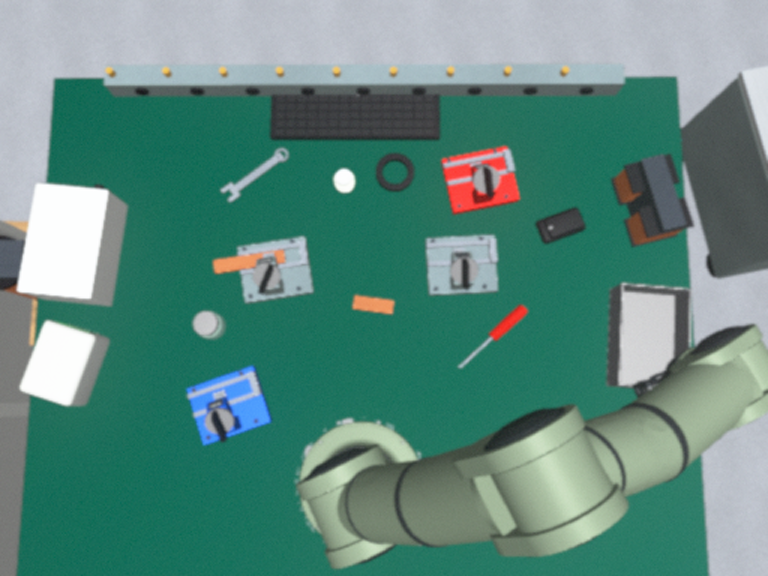

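View pics/side0.png

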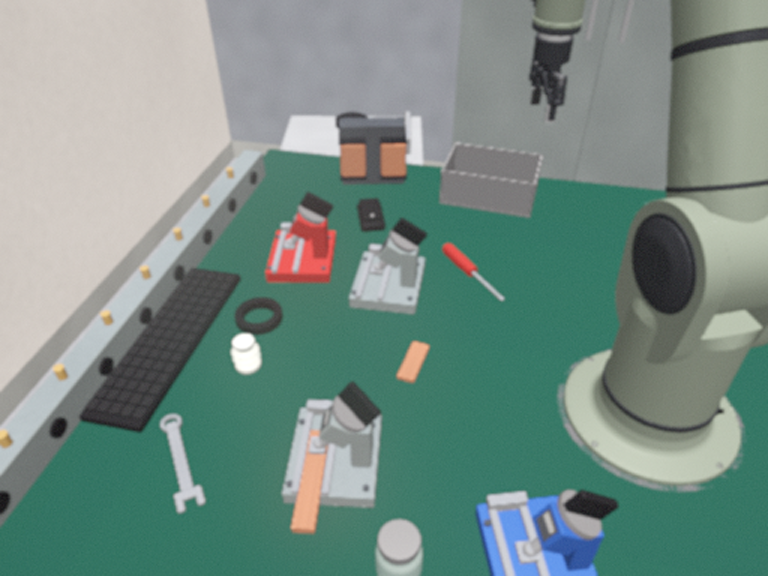

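Top view (768-px view): there are two grey clamps, at (275,268) and (462,265). The copper bar lies in the left one and the right one is empty (the spare). Red (482,180) and blue (228,405) are look-alikes. I'll confirm in a crop and fit its pose.

Run:
```python
from h import *
np.set_printoptions(precision=3,suppress=True)
f=grab_frame("top"); save("topc",f,(130,145,220,210),8)
for l in ["clamp","bar","knob"]:
    for d in outline_of(l,"top"): print(l,d["score"],d["pixel"],d["pixels"].sum())
f=grab_frame("side"); save("sidec",f,(170,240,270,370),5)
for l in ["clamp","bar","knob","tab"]:
    for d in outline_of(l,"side"): print(l,d["score"],d["pixel"],d["pixels"].sum())
```

```text
clamp 0.86 [183.5, 180.7] 1620
clamp 0.63 [319.6, 119.2] 1638
bar 0.53 [158.1, 175.1] 328
knob 0.85 [147.9, 282.6] 312
knob 0.74 [323.0, 117.7] 311
knob 0.56 [179.0, 182.8] 276
clamp 0.92 [228.6, 299.5] 3639
clamp 0.8 [205.1, 164.8] 1930
clamp 0.75 [360.2, 349.9] 4302
bar 0.74 [210.3, 327.4] 794
knob 0.93 [384.8, 337.7] 919
knob 0.68 [235.7, 273.9] 738
knob 0.55 [209.8, 141.3] 344
tab 0.57 [365.6, 346.7] 28
tab 0.55 [168.2, 205.9] 530
```

View pics/topc.png

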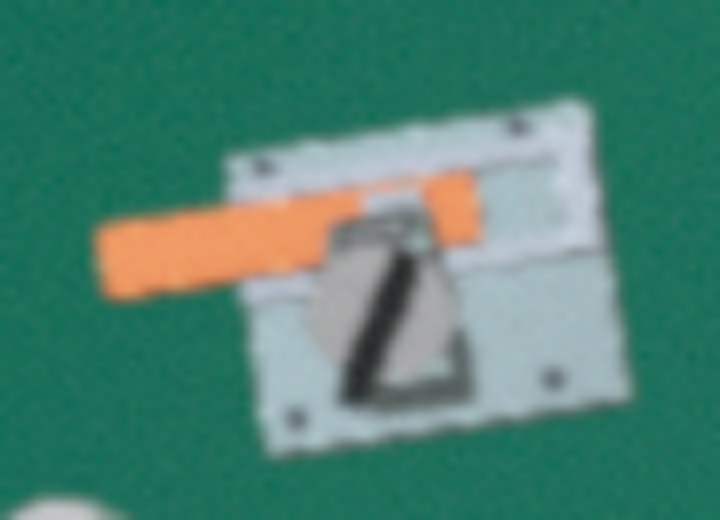

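View pics/sidec.png

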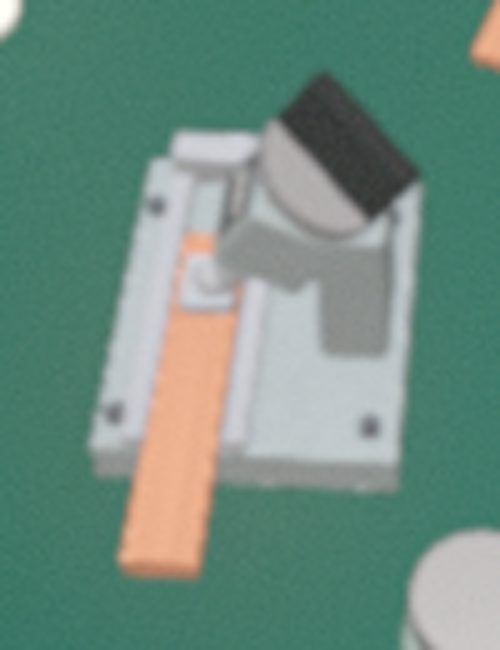

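```bash
cat > fit.py <<'E'
from h import *
from scipy.optimize import least_squares
np.set_printoptions(precision=4,suppress=True)
ft=grab_frame("top"); fs=grab_frame("side")
def C2W(p,P): 
    P=np.atleast_2d(P); c,s=np.cos(p[2]),np.sin(p[2]); return np.c_[p[0]+c*P[:,0]-s*P[:,1],p[1]+s*P[:,0]+c*P[:,1],P[:,2]]
M=np.array([[60,70,25],[60,-85,25],[-70,-85,25],[-70,70,25]])/1e3
t=np.array([[225,157],[592,103],[630,400],[270,457]])/8+[130,145]-.5
s=np.array([[93,447],[152,160],[398,467]])/5+[170,240]-.5
Ms=M[[0,1,3]]
g=lambda p:np.r_[(proj(ft,C2W(p,M))-t).ravel(),(proj(fs,C2W(p,Ms))-s).ravel()]
r=least_squares(g,[.4,.15,.1]); print(r.x,r.fun)
for f,u,v in [(ft,(95+105)/2/8+130,(228+298)/2/8+145),(fs,(122+200)/2/5+170,566/5+240)]:
    w=ray(f,u-.5,v-.5,.037); d=w[:2]-r.x[:2];c,s_=np.cos(r.x[2]),np.sin(r.x[2]); print("barend",w,"clamp",c*d[0]+s_*d[1],-s_*d[0]+c*d[1])
np.save("pose.npy",r.x)
for n,P in dict(knob=[-.05,0,.149],bar90=[.02,.09,.031],head=[-.017,0,.096]).items(): w=C2W(r.x,np.array(P)); print(n,w,proj(ft,w),proj(fs,w))
# wing angle from top picture: predict wing top ends
import math
ax=np.array([-.531,0,.847]); xw=np.array([.847,0,.531]); yw=np.cross(ax,xw)
for k in np.arange(0,.7,.1):
    d=xw*math.cos(-k)+yw*math.sin(-k)
    E=[np.array([-.05,0,.149])+ax*.011+q*d*.03 for q in(1,-1)]
    a=proj(ft,C2W(r.x,np.array(E))); print(k,((a+.5-[130,145])*8).round().tolist(),((proj(fs,C2W(r.x,np.array(E)))+.5-[170,240])*5).round().tolist())
E
python3 fit.py
```

```text
[0.4798 0.2082 0.1608] [ 0.6934  0.5775 -0.4572  0.2893  0.2003  0.2185 -0.0694  0.2571 -0.5835
  0.3785  0.0149 -0.0534 -0.2665 -0.3712]
barend [0.4815 0.3384 0.037 ] clamp 0.02252352531943387 0.1283098330349035
barend [0.4785 0.3364 0.037 ] clamp 0.01919104993759543 0.12676316073087027
knob [[0.4305 0.2002 0.149 ]] [[177.0586 187.1632]] [[240.7264 267.7718]]
bar90 [[0.4852 0.3002 0.031 ]] [[153.6431 176.6485]] [[204.5287 337.3957]]
head [[0.4631 0.2055 0.096 ]] [[178.288  179.8384]] [[225.9716 283.2214]]
0.0 [[363.0, 282.0], [394.0, 421.0]] [[306.0, 98.0], [433.0, 155.0]]
0.1 [[371.0, 281.0], [386.0, 422.0]] [[307.0, 93.0], [432.0, 161.0]]
0.2 [[379.0, 281.0], [378.0, 422.0]] [[308.0, 87.0], [431.0, 166.0]]
0.30000000000000004 [[387.0, 282.0], [371.0, 422.0]] [[311.0, 83.0], [429.0, 171.0]]
0.4 [[394.0, 283.0], [363.0, 421.0]] [[314.0, 78.0], [426.0, 176.0]]
0.5 [[402.0, 285.0], [356.0, 419.0]] [[317.0, 75.0], [423.0, 180.0]]
0.6000000000000001 [[409.0, 287.0], [348.0, 416.0]] [[321.0, 71.0], [419.0, 184.0]]
```

```bash
cat >> fit.py <<'E'
print("jar",ray(ft,207/1.5,323/1.5,.075))
for y in (.165,.145,.1385): w=C2W(r.x,np.array([.02,y,.05]));print("push",y,w)
def rv(Rt):
    s=observe();R0=R.from_euler('xyz',s["tool_rot"]);return (Rt*R0.inv()).as_rotvec()
s=observe();print(s["position"],"turn to push",rv(R.from_euler('xyz',[np.pi,0,r.x[2]+np.pi/2])))
E
python3 fit.py|tail -6
```

```text
0.6000000000000001 [[409.0, 287.0], [348.0, 416.0]] [[321.0, 71.0], [419.0, 184.0]]
jar [0.3486 0.3377 0.075 ]
push 0.165 [[0.4732 0.3743 0.05  ]]
push 0.145 [[0.4764 0.3545 0.05  ]]
push 0.1385 [[0.4774 0.3481 0.05  ]]
[ 0.2276 -0.5821  0.2563] turn to push [0.     0.0001 1.3588]
```

>>> move_arm(motion=[[[40, 40, 20], [0, 0, 0.1]], [[80, 80, 40], [0, 0, 0.2]], [[120, 125, 50], [0, 0, 0.3]], [[160, 170, 50], [0, 0, 0.4]], [[200, 215, 50], [0, 0, 0.5]], [[230, 265, 50], [0, 0, 0.6]], [[250, 320, 50], [0, 0, 0.7]], [[260, 375, 50], [0, 0, 0.8]], [[265, 430, 50], [0, 0, 0.9]], [[270, 485, 50], [0, 0, 1.0]], [[270, 540, 50], [0, 0, 1.1]], [[270, 590, 50], [0, 0, 1.2]]], jaw=0)

```text
clock: 2.3
position: [0.4974, 0.0098, 0.3066]
tool_rot: [3.141, 0.0, 1.576]
force: [1.0, -0.2, 0.4]
grip_width: 0.0003
```

Run:
```python
from h import *
s=observe(); print(s["position"],s["tool_rot"],s["qpos"],s["grip_width"],s["clock"])
```

```text
[0.49742467 0.00981804 0.30655136] [3.14103715e+00 5.95254798e-05 1.57634780e+00] [ 0.29187375  0.29804064 -0.53483906  1.84618691  0.1743187   1.04315448
 -0.30621692] 0.00031687262896596015 2.3
```

>>> move_arm(motion=[[[0, 60, 0], [0, 0, 0.03]], [[0, 120, 0], [0, 0, 0.07]], [[-5, 180, 0], [0, 0, 0.11]], [[-10, 240, 0], [0, 0, 0.15]], [[-15, 300, 0], [0, 0, 0.155]], [[-24, 355, -10], [0, 0, 0.155]], [[-24, 368, -60], [0, 0, 0.155]], [[-24, 368, -120], [0, 0, 0.155]], [[-24, 368, -170], [0, 0, 0.155]], [[-24, 368, -200], [0, 0, 0.155]], [[-24, 368, -200], [0, 0, 0.155]]])

```text
clock: 3.68
position: [0.4728, 0.3753, 0.1046]
tool_rot: [-3.139, 0.002, 1.728]
force: [-0.1, -0.3, 1.0]
grip_width: -0.0
```

Run:
```python
from h import *
s=observe(); print(s["position"],s["tool_rot"],s["qpos"],s["force"])
f=wristT(grab_frame("wrist"),s); save("w1",f,s=1.5)
f=grab_frame("side"); save("s1",f,s=1.5)
```

```text
[0.47279089 0.37525504 0.10458276] [-3.13854086e+00  1.69692524e-03  1.72801182e+00] [-0.40808114  0.73300563 -0.53442298  1.74864929  0.4937478   0.80094426
 -1.02493715] [-0.1347188  -0.27858971  1.02937504]
```

View pics/w1.png

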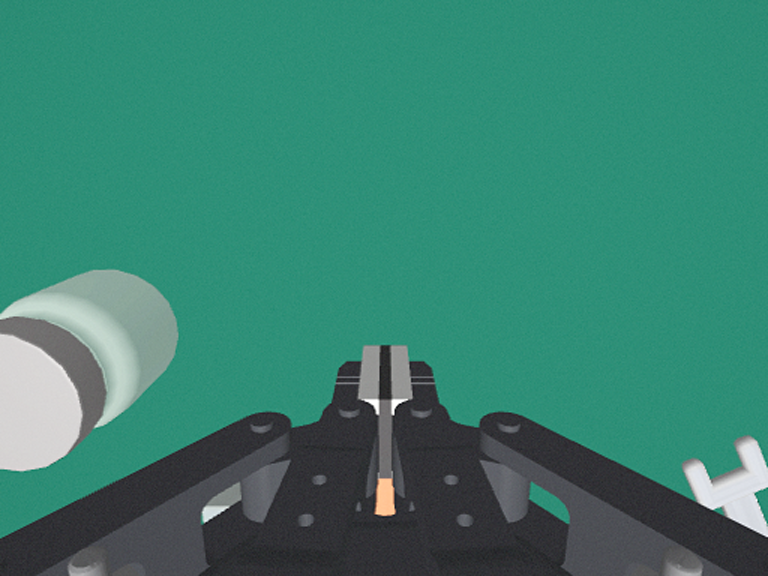

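View pics/s1.png

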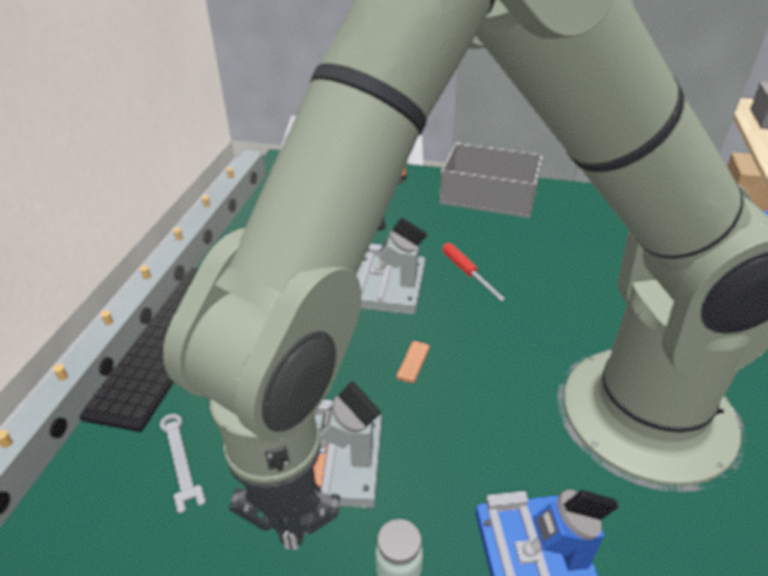

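The wrist view shows the bar end centred between the closed fingers (385,495). In the side view the tool stands beyond the bar's end, clear of the jar. Descending and pushing.

>>> move_arm(motion=[[[0, 0, -35], [0, 0, 0]], [[0, 0, -60], [0, 0, 0]], [[0, 0, -60], [0, 0, 0]], [[1.6, -10, -60], [0, 0, 0]], [[3.2, -20, -60], [0, 0, 0]], [[4, -25, -60], [0, 0, 0]], [[4.8, -30, -60], [0, 0, 0]], [[5.6, -35, -60], [0, 0, 0]], [[6.4, -40, -60], [0, 0, 0]], [[7.2, -45, -60], [0, 0, 0]], [[8, -50, -60], [0, 0, 0]], [[8, -50, -60], [0, 0, 0]]])

```text
clock: 5.28
position: [0.4817, 0.3249, 0.0461]
tool_rot: [-3.141, 0.001, 1.727]
force: [0.5, 0.1, 0.1]
grip_width: -0.0001
```

Run:
```python
from h import *
s=observe(); p=np.load("pose.npy");d=s["position"][:2]-p[:2];c,sn=np.cos(p[2]),np.sin(p[2])
print(s["position"],s["tool_rot"],s["force"],"clamp xy",c*d[0]+sn*d[1],-sn*d[0]+c*d[1])
f=grab_frame("side"); save("s2",f,(150,220,290,370),5)
f=grab_frame("top"); save("t2",f,(130,145,220,210),8)
```

```text
[0.4817248  0.32493457 0.04610418] [-3.14109907e+00  1.12796357e-03  1.72709939e+00] [0.51527215 0.13572679 0.11629723] clamp xy 0.02055853782406585 0.11494309960750403
```

View pics/s2.png

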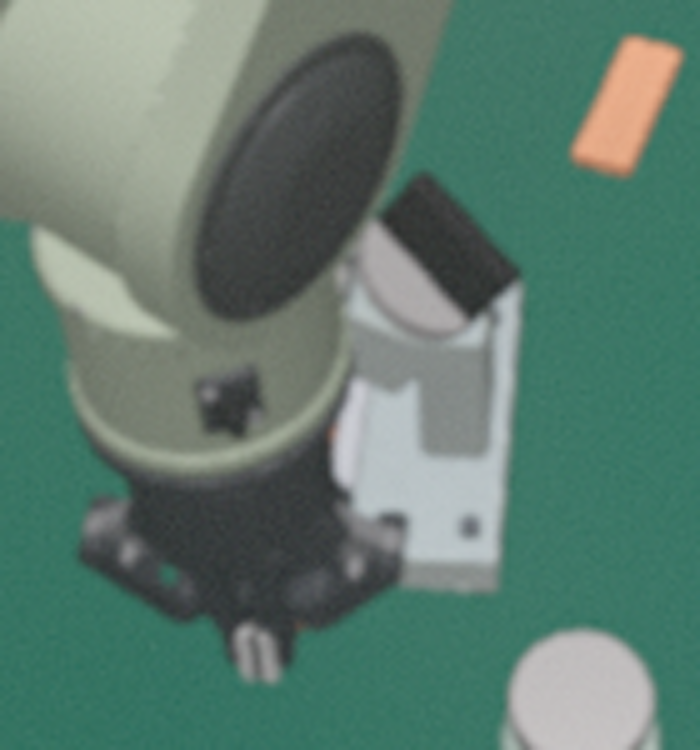

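>>> move_arm(motion=[[[0.5, -3, 0], [0, 0, 0]], [[1, -6, 0], [0, 0, 0]], [[1.3, -8, 0], [0, 0, 0]]])

```text
clock: 5.75
position: [0.4829, 0.3177, 0.0462]
tool_rot: [-3.141, 0.0, 1.728]
force: [0.2, 2.8, -1.5]
grip_width: 0.0001
```

>>> move_arm(motion=[[[0.3, -2, 0], [0, 0, 0]], [[0.6, -3.5, 0], [0, 0, 0]]])

```text
clock: 6.0
position: [0.4835, 0.3144, 0.0463]
tool_rot: [-3.142, -0.0, 1.728]
force: [-1.2, 2.1, -1.4]
grip_width: -0.0002
```

```bash
cat > st.py <<'E'
from h import *
np.set_printoptions(precision=4,suppress=True)
s=observe(); p=np.load("pose.npy");d=s["position"][:2]-p[:2];c,sn=np.cos(p[2]),np.sin(p[2])
print(s["clock"],s["position"],s["tool_rot"],s["force"],"clamp xy",c*d[0]+sn*d[1],-sn*d[0]+c*d[1])
E
python3 st.py
```

```text
6.0 [0.4835 0.3144 0.0463] [-3.1416 -0.0001  1.7278] [-1.1653  2.0606 -1.3974] clamp xy 0.020633156112739415 0.10421664422970796
```

>>> move_arm(motion=[[[0.2, -1.5, 0], [0, 0, 0]], [[0.4, -3, 0], [0, 0, 0]]])

```text
clock: 6.25
position: [0.4839, 0.3114, 0.0463]
tool_rot: [-3.142, -0.0, 1.728]
force: [-0.2, 2.3, -1.2]
grip_width: 0.0002
```

>>> move_arm(motion=[[[0.2, -1, 0], [0, 0, 0]], [[0.3, -2, 0], [0, 0, 0]]])

```text
clock: 6.5
position: [0.4842, 0.3098, 0.0463]
tool_rot: [3.141, -0.001, 1.728]
force: [-0.9, 6.7, -4.5]
grip_width: -0.0
```

>>> move_arm(motion=[[[0.2, -1, 0], [0, 0, 0]], [[0.3, -2, 0], [0, 0, 0]]])

```text
clock: 6.75
position: [0.4841, 0.3097, 0.0466]
tool_rot: [3.141, -0.004, 1.729]
force: [-2.9, 15.1, -3.0]
grip_width: -0.0001
```

```bash
python3 st.py
```

```text
6.75 [0.4841 0.3097 0.0466] [ 3.1407 -0.0036  1.7291] [-2.8778 15.073  -2.9763] clamp xy 0.020490801375617207 0.09947809801471837
```

Force rose to 15 N with no further travel, at TCP clamp-y 99.5 mm (predicted 101): the bar is home. Backing off.

>>> move_arm(motion=[[[-1, 10, 0], [0, 0, 0]], [[-5, 35, 0], [0, 0, 0]], [[-5, 35, 40], [0, 0, 0]], [[-5, 35, 100], [0, 0, 0]], [[-5, 35, 160], [0, 0, 0]], [[-5, 35, 220], [0, 0, 0]], [[-5, 35, 260], [0, 0, 0]]])

```text
clock: 7.62
position: [0.4796, 0.3425, 0.3093]
tool_rot: [3.14, -0.0, 1.728]
force: [0.7, -0.3, -0.6]
grip_width: 0.0003
```

```bash
cat > knob.py <<'E'
from h import *
import sys
np.set_printoptions(precision=4,suppress=True)
p=np.load("pose.npy");Rc=R.from_euler('z',p[2]).as_matrix()
ax=Rc@np.array([-.531,0,.847]);xw=Rc@np.array([.847,0,.531]);yw=Rc@np.array([0,1,0])
def W(P): return Rc@np.array(P)+np.array([p[0],p[1],0])
def tool(k):
    y=yw*np.cos(k)+xw*np.sin(k); z=-ax; return R.from_matrix(np.c_[np.cross(y,z),y,z])
def tgt(k,h): # grasp point h above knob_grip ; tcp 6mm behind
    return W([-.05,0,.149])+ax*(h+.006)
def go(k,h):
    s=observe();R0=R.from_euler('xyz',s["tool_rot"])
    return (tgt(k,h)-s["position"])*1e3,(tool(k)*R0.inv()).as_rotvec()
E
python3 - <<'E'
from knob import *
s=observe();print(s["position"],s["qpos"])
for h in(.12,.003): print(h,tgt(0,h),tool(.55).as_euler('xyz'),go(.55,h))
f=grab_frame("side"); save("s3",f,(150,220,290,370),5)
f=grab_frame("top"); save("t3",f,(130,145,220,210),8)
E
```

```text
[0.4796 0.3425 0.3093] [-0.2641  0.4774 -0.6567  1.6114  0.3123  1.1581 -0.836 ]
0.12 [0.3644 0.1895 0.2557] [2.825  0.47   2.6761] (array([-115.1768, -153.042 ,  -53.5486]), array([-0.2029, -0.5476,  0.9967]))
0.003 [0.4258 0.1994 0.1566] [2.825  0.47   2.6761] (array([ -53.851 , -143.097 , -152.6476]), array([-0.2029, -0.5476,  0.9967]))
```

View pics/s3.png

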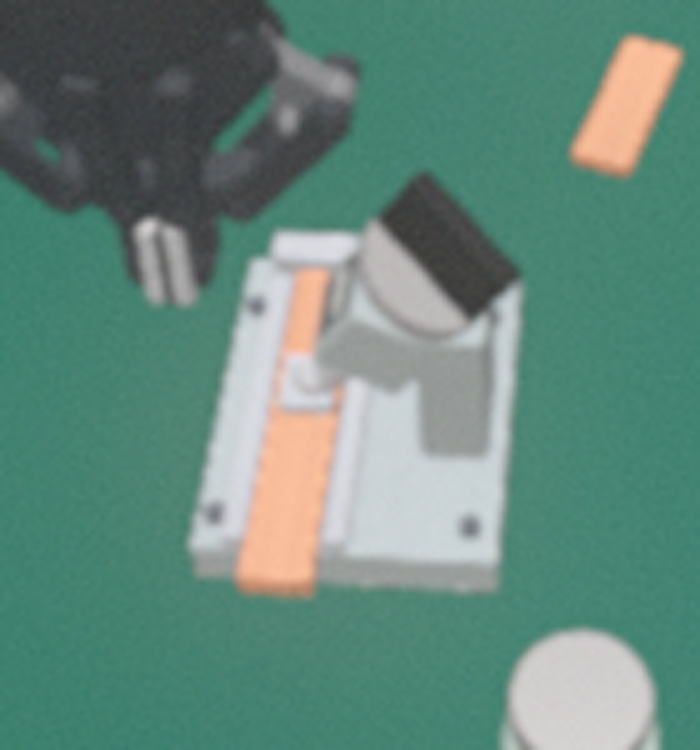

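View pics/t3.png

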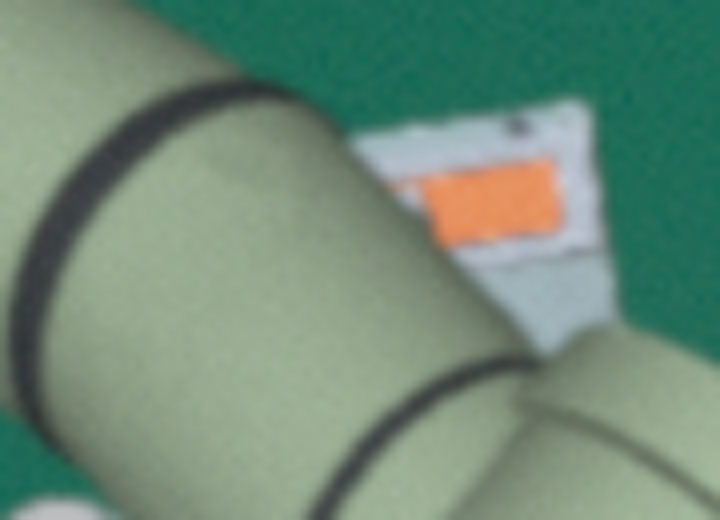

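Side view: bar overhang shrunk to about 20 mm at (275,585). Top view: bar's far end is at the stop (560,200). Now to the pre-grasp above the knob.

>>> move_arm(motion=[[[-12, -20, 0], [-0.025, -0.07, 0.125]], [[-25, -40, 0], [-0.05, -0.14, 0.25]], [[-38, -62, 0], [-0.075, -0.205, 0.375]], [[-51, -85, 0], [-0.1, -0.275, 0.5]], [[-64, -107, 0], [-0.125, -0.34, 0.62]], [[-77, -130, 0], [-0.15, -0.41, 0.75]], [[-89, -149, -5], [-0.178, -0.48, 0.872]], [[-89, -149, -20], [-0.203, -0.548, 0.997]], [[-89, -149, -20], [-0.203, -0.548, 0.997]]], jaw=60)

```text
clock: 8.85
position: [0.3897, 0.1925, 0.2854]
tool_rot: [2.829, 0.47, 2.677]
force: [0.6, 0.1, -0.0]
grip_width: 0.0604
```

Run:
```python
from knob import *
s=observe();print(s["position"],s["tool_rot"],s["qpos"],s["grip_width"])
for h in(.07,.003): print(h,go(.55,h))
f=wristT(grab_frame("wrist"),s); save("w4",f,s=1.5)
for k in (.4,.5,.6):
  d=xw*np.cos(k)-yw*np.sin(k)
  print(k,(proj(f,[W([-.05,0,.149])+ax*.011+q*.03*d for q in(1,-1)])*1.5).tolist())
```

```text
[0.3897 0.1925 0.2854] [2.8294 0.4702 2.6774] [-0.0795  0.0182 -0.7458  2.3765  0.8925  0.451  -0.3998] 0.06036147511893739
0.07 (array([  0.9415,   1.2601, -72.0196]), array([ 0.0036, -0.0016,  0.0007]))
0.003 (array([  36.0597,    6.955 , -128.7686]), array([ 0.0036, -0.0016,  0.0007]))
0.4 [[359.3909108383119, 282.37249418319686], [339.50318938703526, 164.57737616377278]]
0.5 [[353.6481261912056, 282.91150822867894], [345.6291267275534, 163.95518770104732]]
0.6 [[347.8702493280497, 282.8939208329441], [351.8006059694832, 163.9675027001462]]
```

View pics/w4.png

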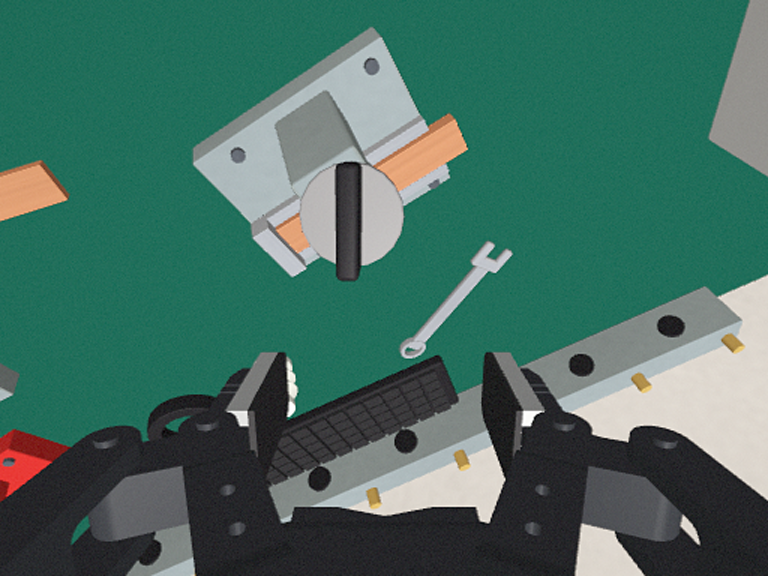

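The wing runs from (347,162) to (348,281) in the wrist view, as predicted for knob ≈ 0.57. Going in along the screw.

>>> move_arm(motion=[[[1, 1, -36], [0.003, -0.001, 0]], [[1, 1, -72], [0.003, -0.001, 0]], [[10, 2.5, -86], [0.003, -0.001, 0]], [[20, 4, -102], [0.003, -0.001, 0]], [[29, 5.5, -117], [0.003, -0.001, 0]], [[35, 6.8, -127], [0.003, -0.001, 0]], [[35, 6.8, -127], [0.003, -0.001, 0]]])

```text
clock: 9.78
position: [0.4255, 0.1997, 0.158]
tool_rot: [2.827, 0.466, 2.672]
force: [0.1, 0.3, 0.7]
grip_width: 0.0598
```

Run:
```python
from knob import *
s=observe();print(s["position"],s["tool_rot"],s["qpos"],s["force"])
print(go(.57,.005))
f=wristT(grab_frame("wrist"),s); save("w5",f,s=1.5)
f=grab_frame("side"); save("s5",f,(150,220,290,370),5)
```

```text
[0.4255 0.1997 0.158 ] [2.8268 0.466  2.672 ] [ 0.28    0.7458 -1.3798  2.4291  1.6893  1.0641 -1.0682] [0.1257 0.2885 0.6835]
(array([-0.8075, -0.5017,  0.2794]), array([ 0.0101, -0.0026, -0.012 ]))
```

View pics/w5.png

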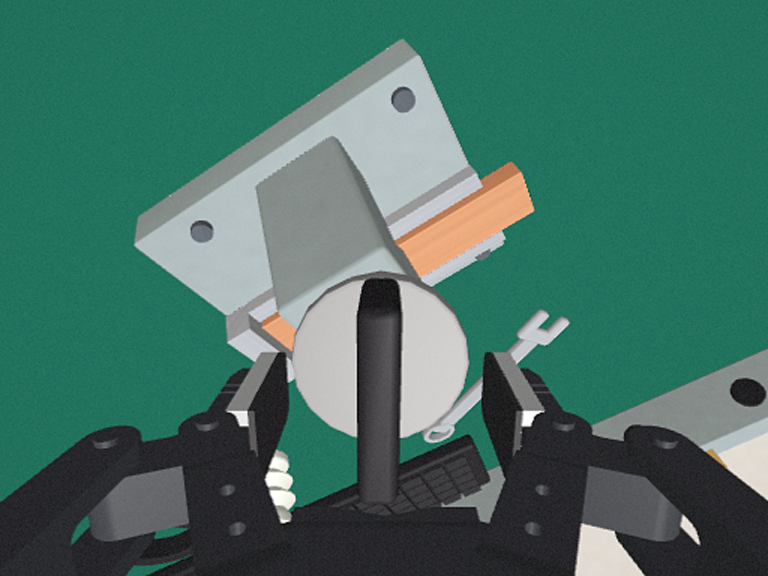

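View pics/s5.png

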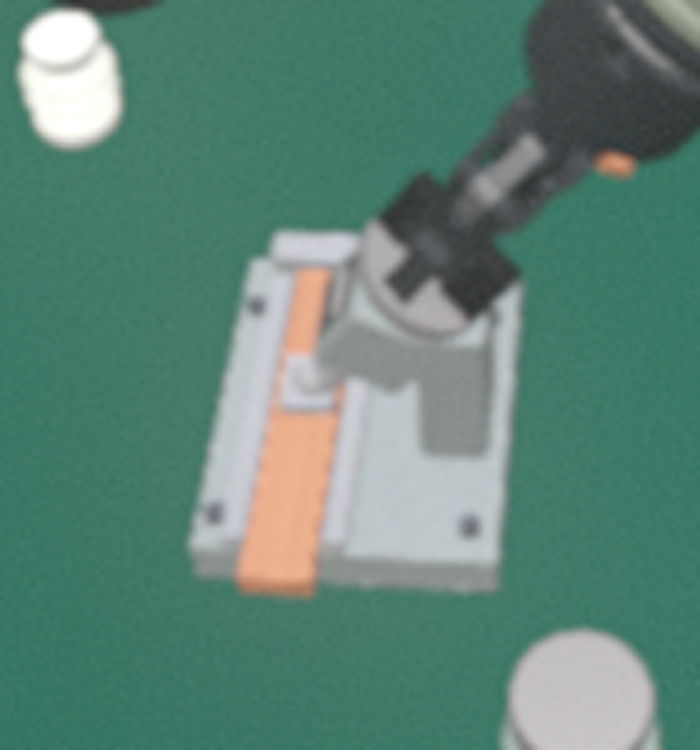

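>>> move_arm(motion=[[[0, 0, 0], [0, 0, 0]], [[0, 0, 0], [0, 0, 0]], [[0, 0, 0], [0, 0, 0]], [[0, 0, 0], [0, 0, 0]], [[0, 0, 0], [0, 0, 0]], [[0, 0, 0], [0, 0, 0]]], jaw=0, grip_force=60)

```text
clock: 10.62
position: [0.4252, 0.1982, 0.1591]
tool_rot: [2.827, 0.471, 2.673]
force: [-26.0, -22.3, 20.9]
grip_width: 0.0109
```

Run:
```python
from knob import *
s=observe();print(s["position"],s["tool_rot"],s["qpos"],s["force"],s["grip_width"],-ax)
print(go(.57,.005))
```

```text
[0.4252 0.1982 0.1591] [2.8275 0.471  2.6726] [ 0.2807  0.7406 -1.3797  2.4326  1.6902  1.0643 -1.0701] [-26.021  -22.2992  20.9458] 0.010875280532463146 [ 0.5242  0.085  -0.847 ]
(array([-0.4671,  1.0645, -0.782 ]), array([ 0.0129,  0.0015, -0.0123]))
```

>>> move_arm(motion=[[[-0.5, -0.6, 0.6], [0, 0, 0]], [[-1, -1.2, 1.3], [0, 0, 0]], [[-1, -1.2, 1.3], [0, 0, 0]]])

```text
clock: 11.0
position: [0.4248, 0.1978, 0.1595]
tool_rot: [2.826, 0.469, 2.673]
force: [17.2, 3.4, -34.6]
grip_width: 0.0105
```

Run:
```python
from knob import *
s=observe();print(s["position"],s["tool_rot"],s["qpos"],s["force"],s["moment"],s["grip_width"])
```

```text
[0.4248 0.1978 0.1595] [2.8265 0.4685 2.6735] [ 0.3195  0.8184 -1.4674  2.4322  1.6836  1.1594 -1.0394] [ 17.1661   3.3869 -34.5864] [0.0603 1.2603 0.02  ] 0.01053833078563757
```

>>> move_arm(motion=[[[0.4, 0.2, -0.6], [0, 0, 0]], [[0.45, 0.0, -0.55], [0.052, 0.0085, -0.085]], [[0.45, 0.0, -0.55], [0.105, 0.017, -0.169]]])

```text
clock: 11.38
position: [0.4249, 0.1978, 0.1593]
tool_rot: [2.738, 0.398, 2.465]
force: [0.6, -5.3, -14.3]
grip_width: 0.0105
```

```bash
cat > kk.py <<'E'
from knob import *
s=observe();Rt=R.from_euler('xyz',s["tool_rot"]);y=Rt.as_matrix()[:,1]
print(s["clock"],s["position"],s["qpos"],s["force"],s["moment"],s["grip_width"],"k",np.arctan2(y@xw,y@yw),"tilt",np.arccos(-Rt.as_matrix()[:,2]@ax),"off",(s["position"]-tgt(0,.005))*1e3)
E
python3 kk.py
```

```text
11.375 [0.4249 0.1978 0.1593] [ 0.32    0.8226 -1.4704  2.4326  1.685   1.165  -1.2411] [  0.6104  -5.3151 -14.34  ] [-1.3004  1.937  -0.3415] 0.010467965112781915 k 0.7539156034438859 tilt 0.025220457519697172 off [ 0.211  -1.4541  1.0174]
```

>>> move_arm(motion=[[[0, 0, 0.2], [0.063, 0.01, -0.102]], [[0, 0, 0.3], [0.126, 0.02, -0.203]], [[0, 0, 0.3], [0.189, 0.031, -0.305]], [[0, 0, 0.3], [0.252, 0.041, -0.407]]])

```text
clock: 11.88
position: [0.4247, 0.1976, 0.1593]
tool_rot: [2.61, 0.178, 2.018]
force: [5.0, -3.3, -23.8]
grip_width: 0.0108
```

```bash
python3 kk.py
python3 - <<'E'
from knob import *
s=observe();f=wristT(grab_frame("wrist"),s); save("w6",f,s=1.5)
f=grab_frame("side"); save("s6",f,(150,220,290,370),5)
E
```

```text
11.875 [0.4247 0.1976 0.1593] [ 0.3218  0.8272 -1.4753  2.4326  1.6836  1.171  -1.7203] [  5.0467  -3.3423 -23.831 ] [-1.0306  1.9705 -0.1761] 0.0108203186202443 k 1.2351426526240197 tilt 0.025319972081101174 off [ 0.034  -1.6926  0.9661]
```

View pics/w6.png

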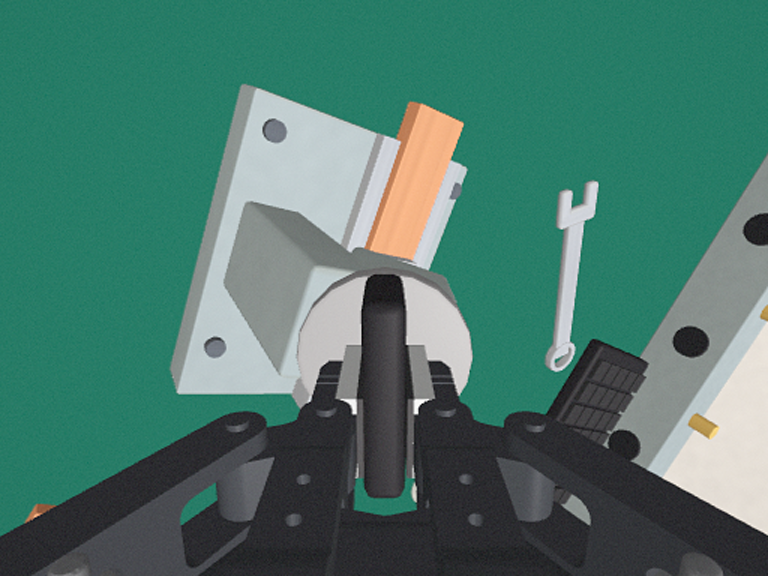

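View pics/s6.png

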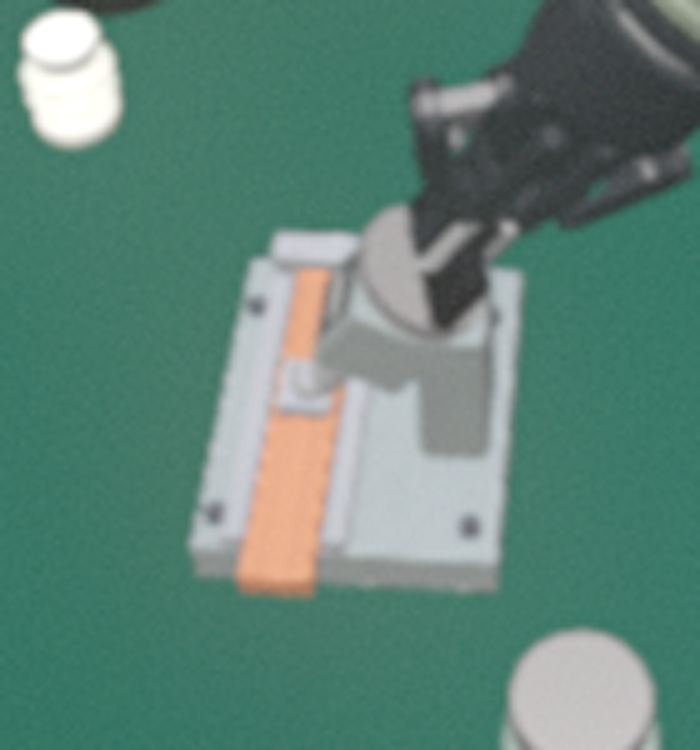

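>>> move_arm(motion=[[[0, 0, -0.4], [0.063, 0.01, -0.102]], [[0, 0, -0.4], [0.126, 0.02, -0.203]], [[0, 0, -0.4], [0.189, 0.031, -0.305]], [[0, 0, -0.4], [0.21, 0.034, -0.339]], [[0, 0, -0.4], [0.21, 0.034, -0.339]]])

```text
clock: 12.6
position: [0.4247, 0.1975, 0.1591]
tool_rot: [2.584, -0.03, 1.677]
force: [-6.4, -8.9, -11.0]
grip_width: 0.0108
```

```bash
python3 kk.py
```

```text
12.6 [0.4247 0.1975 0.1591] [ 0.3224  0.8331 -1.4802  2.4326  1.6833  1.1791 -2.1167] [ -6.4428  -8.8622 -10.9817] [-1.7773  2.7412 -0.832 ] 0.0107554821629752 k 1.6327534118283216 tilt 0.025428645489047802 off [-0.0401 -1.7198  0.7527]
```

>>> move_arm(motion=[[[0, 0, 0], [0, 0, 0]], [[0, 0, 0], [0, 0, 0]], [[0, 0, 0], [0, 0, 0]], [[0, 0, 0], [0, 0, 0]]], jaw=60)

```text
clock: 13.1
position: [0.4252, 0.1993, 0.1601]
tool_rot: [2.581, -0.032, 1.681]
force: [0.8, 0.4, 0.4]
grip_width: 0.0601
```

```bash
python3 kk.py;  python3 -c "
from knob import *
print('up70',ax*70)"
```

```text
13.1 [0.4252 0.1993 0.1601] [ 0.322   0.8332 -1.4822  2.4318  1.6864  1.1788 -2.1163] [0.8015 0.396  0.3537] [-0.1065  0.553  -0.0111] 0.06012449225550101 k 1.6310742565132725 tilt 0.025149773061845102 off [0.5399 0.0285 1.8224]
up70 [-36.6907  -5.95    59.29  ]
```

>>> move_arm(motion=[[[-8, -1, 13], [0, 0, 0]], [[-16, -2.5, 25], [0, 0, 0]], [[-24, -4, 38], [0, 0, 0]], [[-32, -5, 55], [0, 0, 0]], [[-36, -6, 80], [0, 0, 0]], [[-36, -6, 105], [0, 0, 0]], [[-36, -6, 125], [0, 0, 0]], [[-36, -6, 130], [-0.084, -0.014, 0.136]], [[-36, -6, 130], [-0.168, -0.027, 0.271]], [[-36, -6, 130], [-0.252, -0.041, 0.407]], [[-36, -6, 130], [-0.335, -0.054, 0.542]], [[-36, -6, 130], [-0.419, -0.068, 0.678]]])

```text
clock: 14.6
position: [0.3891, 0.1932, 0.2901]
tool_rot: [2.708, 0.368, 2.395]
force: [0.7, 0.1, -0.2]
grip_width: 0.06
```

```bash
python3 kk.py
```

```text
14.6 [0.3891 0.1932 0.2901] [ 0.6552  0.0889 -1.4945  2.356   0.9739  0.5139 -0.7186] [ 0.6792  0.1098 -0.2238] [-0.1527  0.5342 -0.0136] 0.0600491498496089 k 0.8252966453407277 tilt 0.025151916124479187 off [-35.5772  -6.0097 131.7556]
```

>>> move_arm(motion=[[[0, 0, 0], [-0.094, -0.015, 0.152]], [[0, 0, 0], [-0.189, -0.031, 0.305]], [[0, 0, 0], [-0.283, -0.046, 0.457]], [[0, 0, 0], [-0.377, -0.061, 0.61]], [[0, 0, 0], [-0.472, -0.077, 0.762]], [[0, 0, 0], [-0.566, -0.092, 0.915]], [[0, 0, 0], [-0.66, -0.107, 1.067]], [[0, 0, 0], [-0.755, -0.122, 1.22]], [[0, 0, 0], [-0.849, -0.138, 1.372]], [[0, 0, 0], [-0.943, -0.153, 1.525]], [[0, 0, 0], [-1.038, -0.168, 1.677]], [[0, 0, 0], [-1.132, -0.184, 1.83]]])

```text
clock: 16.1
position: [0.3891, 0.1933, 0.29]
tool_rot: [-2.596, 0.124, -1.611]
force: [-0.1, -0.1, 0.1]
grip_width: 0.0602
```

```bash
python3 kk.py
python3 - <<'E'
from knob import *
for k in(1.633-np.pi,):
  for h in (.07,.005): print(go(k,h))
E
```

```text
16.1 [0.3891 0.1933 0.29  ] [ 0.6537  0.0912 -1.4946  2.3541  0.9698  0.5183  1.4457] [-0.058  -0.144   0.0631] [-0.1083  0.5519  0.0325] 0.06016360353778544 k -1.3349130284781894 tilt 0.025150960394211566 off [-35.6181  -5.9714 131.7326]
(array([  1.5482,   0.4464, -76.6776]), array([-0.0908, -0.0163,  0.147 ]))
(array([  35.6181,    5.9714, -131.7326]), array([-0.0908, -0.0163,  0.147 ]))
```

>>> move_arm(motion=[[[1, -0.5, -20], [-0.091, -0.016, 0.147]], [[1, -1, -50], [-0.091, -0.016, 0.147]], [[1, -1, -75], [-0.091, -0.016, 0.147]], [[1, -1, -75], [-0.091, -0.016, 0.147]]])

```text
clock: 16.6
position: [0.3949, 0.1965, 0.2172]
tool_rot: [-2.591, 0.035, -1.468]
force: [-22.1, 23.1, 19.8]
grip_width: 0.0602
```

```bash
python3 kk.py
python3 - <<'E'
from knob import *
for k in(1.633-np.pi,):
  for h in (.07,.005): print(go(k,h))
s=observe();f=wristT(grab_frame("wrist"),s); save("w7",f,s=1.5)
for k in (1.5,1.633,1.75):
  d=xw*np.cos(k)-yw*np.sin(k)
  print(k,(proj(f,[W([-.05,0,.149])+ax*.011+q*.03*d for q in(1,-1)])*1.5).tolist())
f=grab_frame("side"); save("s7",f,(150,220,290,370),5)
E
```

```text
16.6 [0.3949 0.1965 0.2172] [ 0.3929  0.5154 -1.4956  2.432   1.4625  0.9103  1.1024] [-22.0893  23.0719  19.7882] [1.1969 0.8346 0.8959] 0.060247753966458616 k -1.502644377922669 tilt 0.026420311315551677 off [-29.7852  -2.7296  58.8577]
(array([-4.2847, -2.7954, -3.8027]), array([-0.0011, -0.0085,  0.0054]))
(array([ 29.7852,   2.7296, -58.8577]), array([-0.0011, -0.0085,  0.0054]))
1.5 [[384.0629917449771, 247.23378683763025], [404.03696127927185, 388.215165665216]]
1.633 [[394.47435002686575, 246.47791426038594], [394.4501186976919, 388.88223990381994]]
1.75 [[403.6371517725181, 246.9424607429734], [386.0094301091354, 388.5116519667506]]
```

View pics/w7.png

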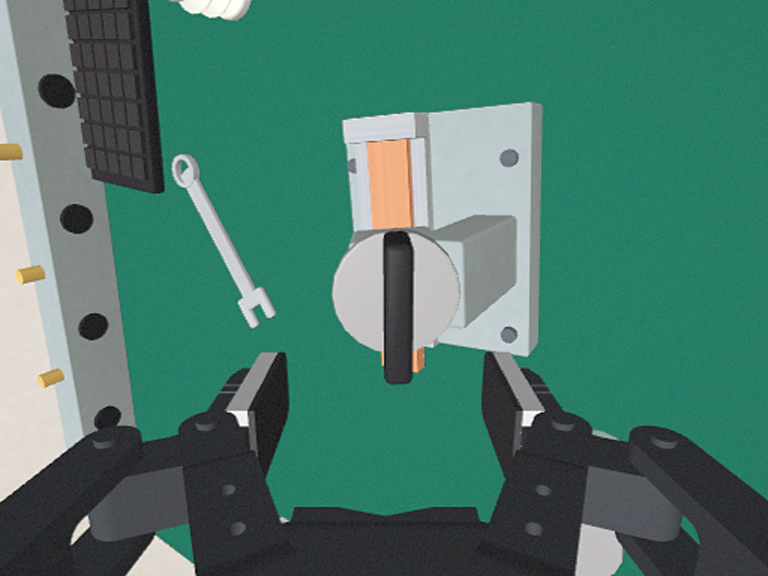

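View pics/s7.png

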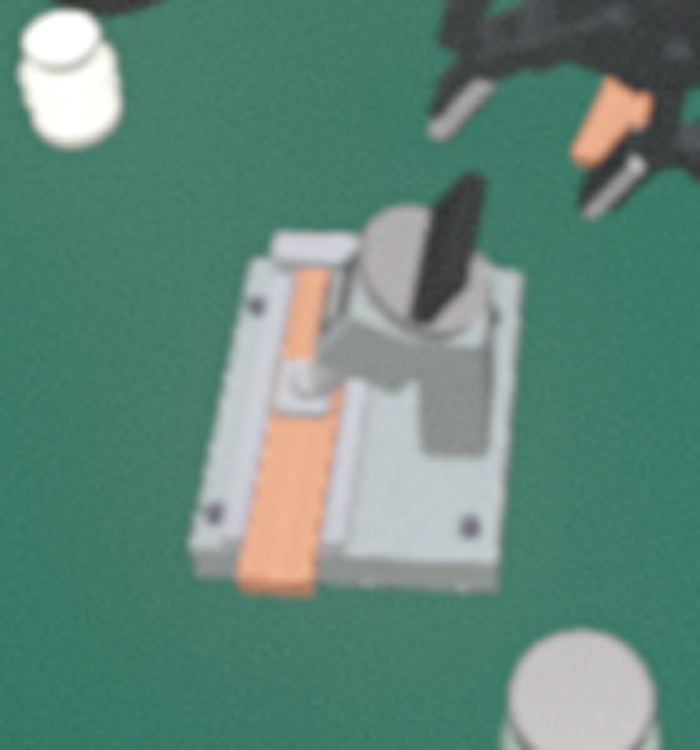

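A 37 N force shows although the fingers are clear of everything (wing at (398,305) in the wrist view). That is possibly self-contact or a joint limit, so I'm backing out at once.

>>> move_arm(motion=[[[0, 0, 25], [0, 0, 0]], [[0, 0, 50], [0, 0, 0]]])

```text
clock: 16.95
position: [0.3949, 0.197, 0.2692]
tool_rot: [-2.588, 0.036, -1.467]
force: [-0.7, -0.4, -0.8]
grip_width: 0.06
```

```bash
python3 kk.py
python3 - <<'E'
from knob import *
f=grab_frame("top"); save("t8",f,s=1.5)
f=grab_frame("side"); save("s8",f,s=1.5)
E
```

```text
16.95 [0.3949 0.197  0.2692] [ 0.5395  0.2546 -1.4944  2.368   1.192   0.6686  1.3848] [-0.726  -0.4196 -0.7964] [-0.1369  0.6198  0.0317] 0.059972199587572626 k -1.5033376023073786 tilt 0.025759929898104265 off [-29.8361  -2.2388 110.9273]
```

View pics/t8.png

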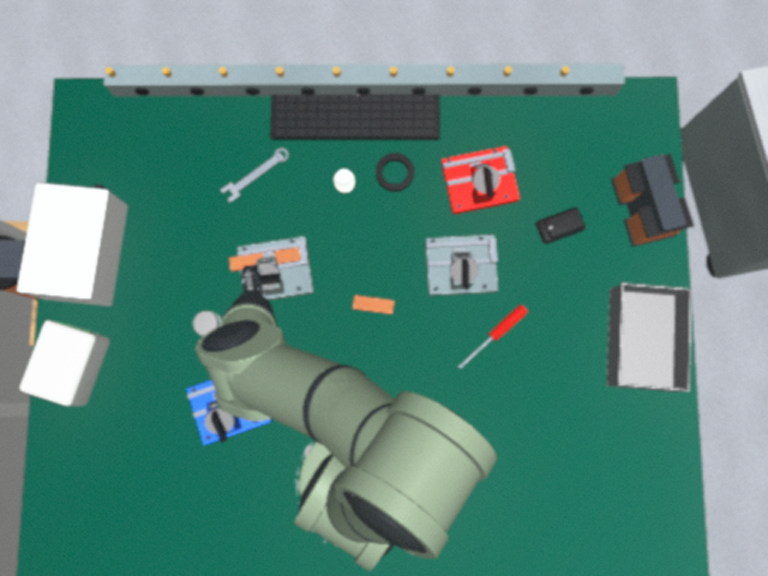

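View pics/s8.png

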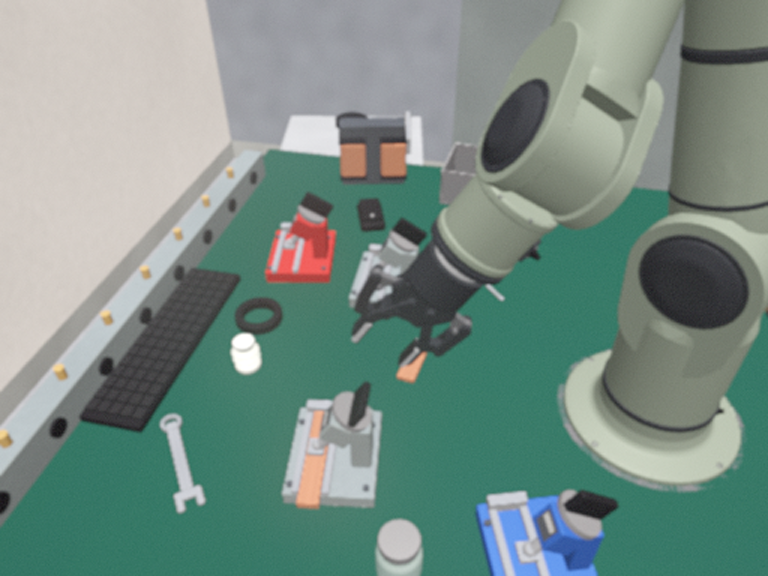

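```bash
cat > push.py <<'E'
from knob import *
t=.28
zt=-Rc@np.array([-np.sin(t),0,np.cos(t)]); yt=yw; xt=np.cross(yt,zt)
Rp=R.from_matrix(np.c_[xt,yt,zt])
def ptgt(y,u): # u: contact-face position along xw relative to nominal wing face
    c=W([-.05,0,.149])+ax*.011-xw*.006+yw*y+xw*u
    return c-zt*.013+xt*.011
def pgo(y,u):
    s=observe();R0=R.from_euler('xyz',s["tool_rot"])
    return (ptgt(y,u)-s["position"])*1e3,(Rp*R0.inv()).as_rotvec()
E
python3 - <<'E'
from push import *
for u,up in((-.025,0),(-.003,0)): print(ptgt(.031,u),pgo(.031,u))
print(xw)
E
```

```text
[0.3798 0.2234 0.1513] (array([ -16.2179,   26.5457, -120.1597]), array([ 0.5742,  0.3186, -1.3751]))
[0.3982 0.2264 0.163 ] (array([   2.1758,   29.5285, -108.4777]), array([ 0.5742,  0.3186, -1.3751]))
[0.8361 0.1356 0.531 ]
```

>>> move_arm(motion=[[[0, 3, 20], [0.064, 0.035, -0.153]], [[-2, 6, 30], [0.128, 0.071, -0.306]], [[-4, 9, 30], [0.191, 0.106, -0.458]], [[-6, 12, 30], [0.255, 0.142, -0.611]], [[-8, 15, 30], [0.319, 0.177, -0.764]], [[-10, 18, 30], [0.383, 0.212, -0.917]], [[-12, 21, 20], [0.447, 0.248, -1.07]], [[-14, 24, 0], [0.51, 0.283, -1.222]], [[-16, 26, -30], [0.574, 0.319, -1.375]], [[-16, 26, -60], [0.574, 0.319, -1.375]], [[-16, 26, -60], [0.574, 0.319, -1.375]]], jaw=0)

```text
clock: 18.42
position: [0.3782, 0.222, 0.2073]
tool_rot: [3.135, 0.278, -2.979]
force: [-0.0, 1.1, 1.1]
grip_width: -0.0002
```

```bash
python3 kk.py
python3 - <<'E'
from push import *
for u in(-.025,-.003): print(pgo(.031,u))
s=observe();f=wristT(grab_frame("wrist"),s); save("w9",f,s=1.5)
E
```

```text
18.425 [0.3782 0.222  0.2073] [ 0.1422  0.3612 -1.085   2.2672  0.8765  0.6652  0.1554] [-0.032   1.1067  1.1058] [-0.0153  0.2717  0.0308] -0.00018697584385148045 k 0.00047175247181929265 tilt 0.283130377504314 off [-46.5392  22.7877  48.9502]
(array([  1.6769,   1.3421, -55.9574]), array([-0.0057, -0.0029, -0.0033]))
(array([ 20.0706,   4.325 , -44.2754]), array([-0.0057, -0.0029, -0.0033]))
```

View pics/w9.png

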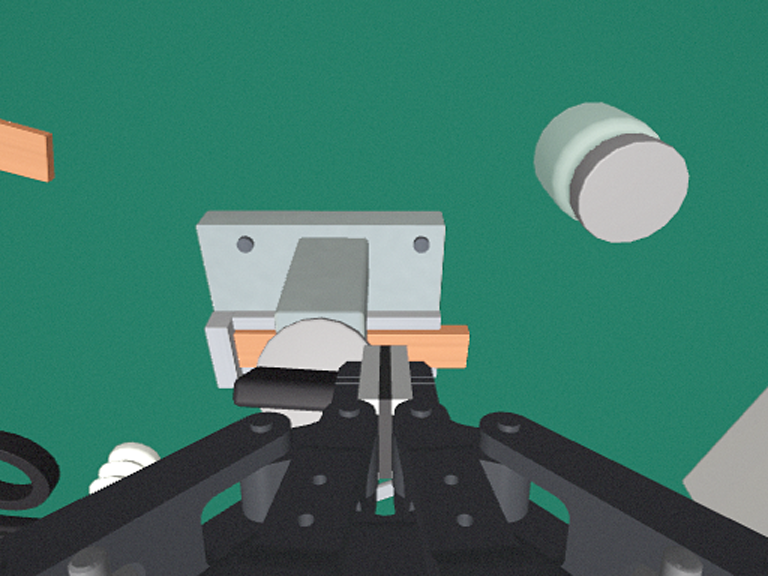

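>>> move_arm(motion=[[[2, 1, -30], [0, 0, 0]], [[2, 1, -56], [0, 0, 0]], [[2, 1, -56], [0, 0, 0]], [[10, 2.5, -51], [0, 0, 0]], [[18, 4, -46], [0, 0, 0]], [[18, 4, -46], [0, 0, 0]]])

```text
clock: 19.23
position: [0.3983, 0.2262, 0.1643]
tool_rot: [3.133, 0.283, -2.983]
force: [0.3, -0.3, -0.4]
grip_width: 0.0001
```

```bash
python3 kk.py
python3 - <<'E'
from push import *
for u in(-.003,0): print(pgo(.031,u))
s=observe();f=wristT(grab_frame("wrist"),s); save("w10",f,s=1.5)
f=grab_frame("side"); save("s10",f,(150,220,290,370),5)
E
```

```text
19.225 [0.3983 0.2262 0.1643] [ 0.0332  0.4645 -0.9612  2.2722  1.073   0.6298 -0.0089] [ 0.2503 -0.2546 -0.4208] [-0.0711  0.3164  0.0242] 0.0001451998084031017 k 0.004352945329854206 tilt 0.27811521927119776 off [-26.3693  26.9712   5.9651]
(array([-0.0993,  0.1415, -1.2903]), array([-0.0082,  0.0018,  0.0003]))
(array([2.4089, 0.5482, 0.3027]), array([-0.0082,  0.0018,  0.0003]))
```

View pics/w10.png

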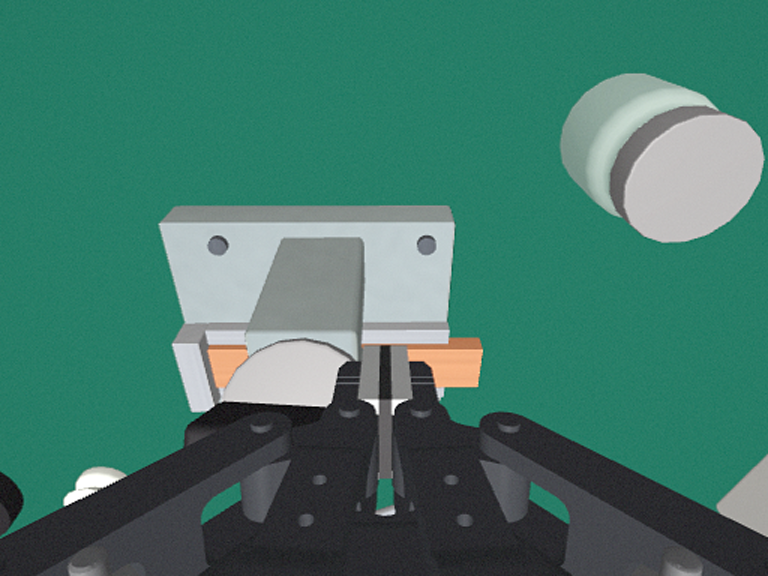

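View pics/s10.png

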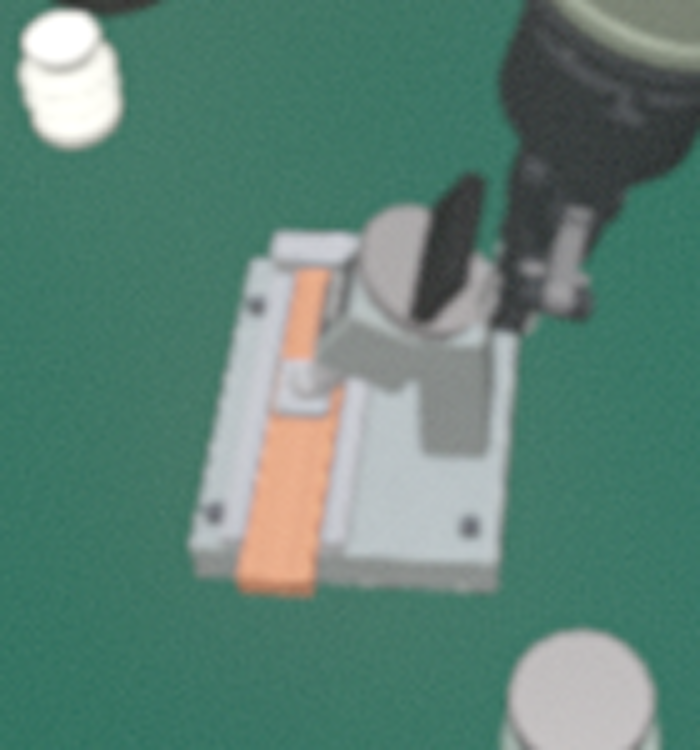

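>>> move_arm(motion=[[[2.5, 0.4, 1.6], [0, 0, 0]], [[4.2, 0.7, 2.7], [0, 0, 0]], [[4.2, 0.7, 2.7], [0, 0, 0]]])

```text
clock: 19.7
position: [0.4016, 0.2267, 0.1652]
tool_rot: [3.134, 0.28, -2.982]
force: [-0.5, 0.7, -0.5]
grip_width: -0.0001
```

>>> move_arm(motion=[[[1.7, 0.3, 1.1], [0, 0, 0]], [[3.3, 0.5, 2.1], [0, 0, 0]], [[3.3, 0.5, 2.1], [0, 0, 0]]])

```text
clock: 20.08
position: [0.4036, 0.2268, 0.1665]
tool_rot: [3.134, 0.278, -2.982]
force: [-7.7, 0.4, -5.6]
grip_width: 0.0001
```

```bash
python3 kk.py
python3 - <<'E'
from push import *
s=observe();print("u",(s["position"]-ptgt(.031,0))@xw*1e3)
f=grab_frame("side"); save("s11",f,(150,220,290,370),5)
E
```

```text
20.075 [0.4036 0.2268 0.1665] [ 0.0439  0.4693 -0.9657  2.2557  1.0519  0.6393  0.0255] [-7.7214  0.4078 -5.5821] [0.0456 2.2479 0.0955] 0.00013609240202962924 k 0.0025982931047193515 tilt 0.2832554861459471 off [-21.0655  27.5918   8.1481]
u 3.428555279831576
```

View pics/s11.png

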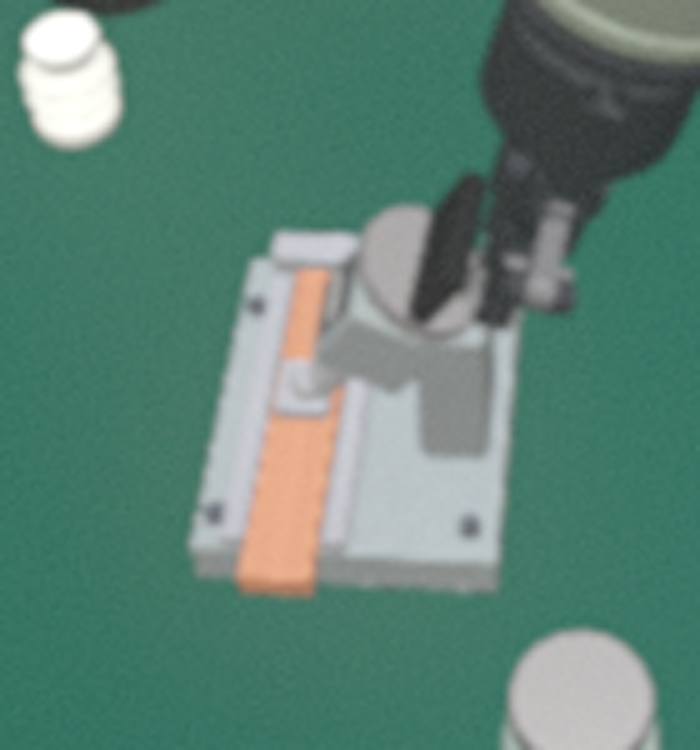

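Contact (about 9.5 N) at the face position predicted within 1–2 mm. Pushing on.

>>> move_arm(motion=[[[1.3, 0.2, 0.8], [0, 0, 0]], [[2.5, 0.4, 1.6], [0, 0, 0]], [[3.3, 0.5, 2.1], [0, 0, 0]], [[3.3, 0.5, 2.1], [0, 0, 0]]])

```text
clock: 20.62
position: [0.4067, 0.2275, 0.1685]
tool_rot: [3.134, 0.278, -2.981]
force: [-8.6, 2.1, -8.0]
grip_width: 0.0
```

```bash
python3 kk.py
python3 - <<'E'
from push import *
s=observe();print("u",(s["position"]-ptgt(.031,0))@xw*1e3)
f=grab_frame("side"); save("s12",f,(190,240,270,310),8)
E
```

```text
20.625 [0.4067 0.2275 0.1685] [ 0.0498  0.4701 -0.9689  2.2471  1.0422  0.6439  0.0413] [-8.5987  2.1188 -7.9981] [0.1925 2.6399 0.2274] 2.0076405058145956e-05 k 0.0024655586360171123 tilt 0.28359827443930624 off [-18.007   28.2569  10.1441]
u 7.1357856822922265
```

View pics/s12.png

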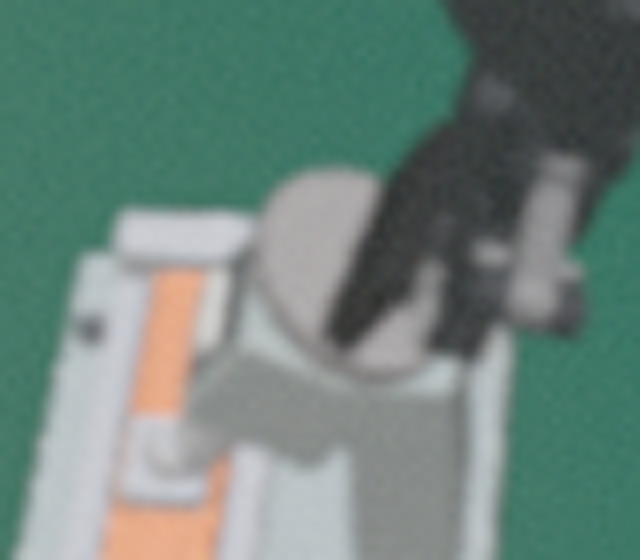

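>>> move_arm(motion=[[[1.2, 0.2, 0.8], [0, 0, 0]], [[2.4, 0.4, 1.5], [0, 0, 0]], [[3.6, 0.6, 2.3], [0, 0, 0]], [[4.2, 0.7, 2.7], [0, 0, 0]], [[4.2, 0.7, 2.7], [0, 0, 0]]])

```text
clock: 21.3
position: [0.4108, 0.2279, 0.1711]
tool_rot: [3.135, 0.277, -2.981]
force: [-8.8, 0.5, -8.0]
grip_width: -0.0
```

```bash
cat > tabv.py <<'E'
from push import *
import sys
s=observe();print("u",(s["position"]-ptgt(.031,0))@xw*1e3,s["force"])
f=grab_frame("side"); save(sys.argv[1],f,(190,240,270,310),8)
for k in (1.75,2.0,2.2):
  for t in (0,.004,.008,.010,.012,.016):
    P=W([0,0,.114])-ax*.004*k+xw*t
    print(k,t,((proj(f,P)+.5-[190,240])*8).round(),((proj(f,[P+yw*.012,P-yw*.012])+.5-[190,240])*8).round().tolist()) if k==2.0 else 0
E
python3 tabv.py s13
```

```text
u 12.044639920136657 [-8.75    0.5264 -7.9612]
2.0 0 [[209. 319.]] [[203.0, 356.0], [216.0, 283.0]]
2.0 0.004 [[196. 314.]] [[189.0, 351.0], [202.0, 278.0]]
2.0 0.008 [[183. 308.]] [[176.0, 345.0], [189.0, 272.0]]
2.0 0.01 [[176. 305.]] [[169.0, 342.0], [183.0, 269.0]]
2.0 0.012 [[169. 302.]] [[162.0, 339.0], [176.0, 266.0]]
2.0 0.016 [[156. 297.]] [[149.0, 334.0], [163.0, 260.0]]
```

View pics/s13.png

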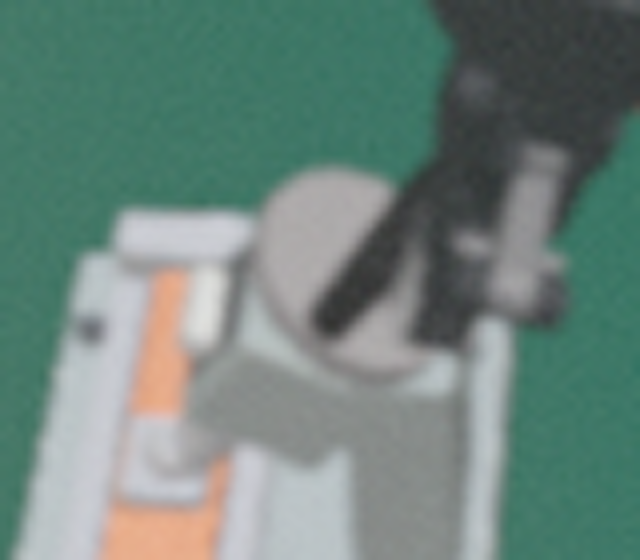

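The tab's outer edge is near (187,305), about 7 mm out, which agrees with knob ≈ 1.95 from the push travel. About 4 mm more push needed.

>>> move_arm(motion=[[[1.2, 0.2, 0.8], [0, 0, 0]], [[2.4, 0.4, 1.5], [0, 0, 0]], [[3.4, 0.5, 2.1], [0, 0, 0]], [[3.4, 0.5, 2.1], [0, 0, 0]]])

```text
clock: 21.85
position: [0.4141, 0.2281, 0.173]
tool_rot: [3.135, 0.277, -2.982]
force: [-12.4, -0.4, -7.5]
grip_width: 0.0002
```

```bash
python3 tabv.py s14|head -1
```

```text
u 15.795883287732286 [-12.4175  -0.3986  -7.4563]
```

View pics/s14.png

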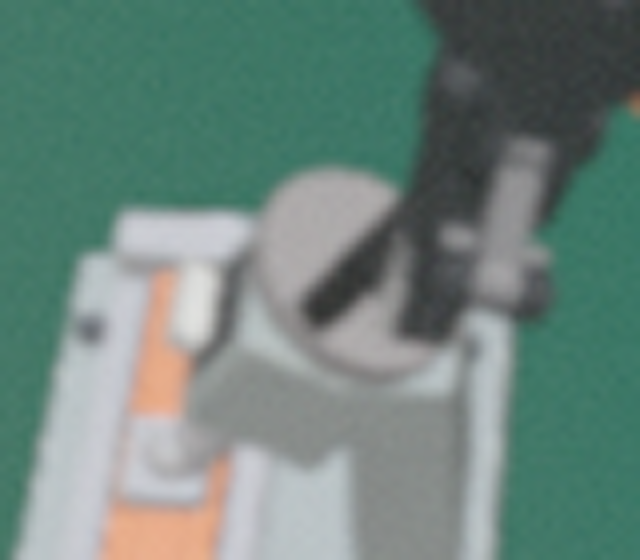

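The tab edge is at about (174,303), roughly 10.6 mm out, with the dark groove now showing beside the head at (210,300). Backing away to check from another view.

>>> move_arm(motion=[[[-6, -1, -4], [0, 0, 0]], [[-16, -2, -10], [0, 0, 0]], [[-26, -3, -5], [0, 0, 0]], [[-32, -3, 30], [0, 0, 0]], [[-32, -3, 80], [0, 0, 0]], [[-32, -3, 120], [0, 0, 0]], [[-32, -3, 150], [0, 0, 0]], [[-32, -3, 150], [0, 0, 0]]])

```text
clock: 22.9
position: [0.3842, 0.2261, 0.3261]
tool_rot: [3.135, 0.284, -2.983]
force: [-0.2, -0.9, -1.9]
grip_width: -0.0003
```

```bash
python3 kk.py; python3 tabv.py s15|head -1
python3 - <<'E'
from push import *
f=grab_frame("top"); save("t15",f,(130,145,220,210),8)
E
```

```text
22.9 [0.3842 0.2261 0.3261] [ 0.4497  0.1503 -1.3037  2.0932  0.4371  0.8241  0.6259] [-0.178  -0.8662 -1.8595] [-0.1444  0.2489  0.0123] -0.0002831624352462911 k 0.0035108225980396263 tilt 0.2769256348665423 off [-40.5226  26.905  167.7364]
u 71.80923212134975 [-0.178  -0.8662 -1.8595]
```

View pics/s15.png

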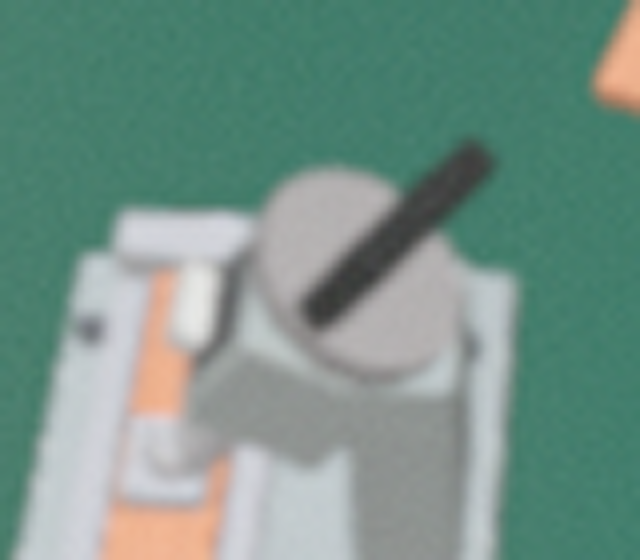

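View pics/t15.png

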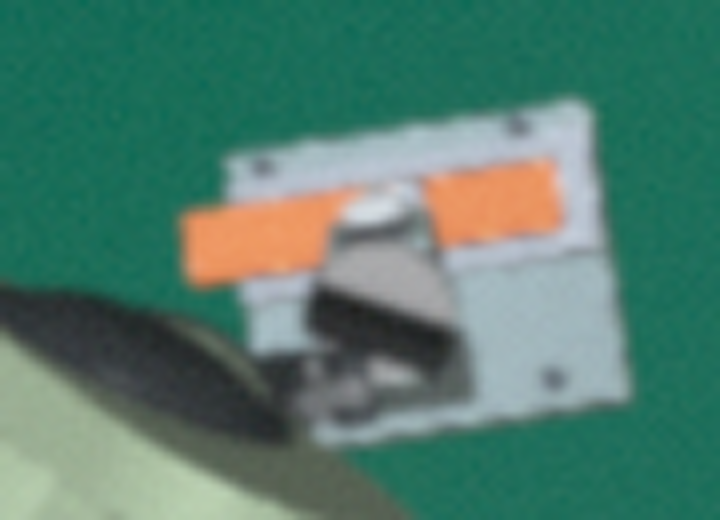

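Run:
```python
from push import *
fs=grab_frame("side");ft=grab_frame("top")
for k in (1.9,2.0,2.05,2.1,2.2,2.3):
  d=xw*np.cos(k)-yw*np.sin(k)
  E=[W([-.05,0,.149])+ax*.011+q*.03*d for q in(1,-1)]
  T=W([0,0,.114])-ax*.004*k+xw*.024*(k-1.653)
  a=(proj(fs,E)+.5-[190,240])*8; b=(proj(ft,E)+.5-[130,145])*8
  print(k,a.round().tolist(),"slope",np.arctan2(*(a[1]-a[0])[::-1]),b.round().tolist(),np.arctan2(*(b[1]-b[0])[::-1]),((proj(ft,T)+.5-[130,145])*8).round(),(24*(k-1.653)))
```

```text
1.9 [[473.0, 133.0], [388.0, 278.0]] slope 2.1033664111213355 [[455.0, 363.0], [302.0, 341.0]] -2.996934030514882 [[376. 214.]] 5.927999999999997
2.0 [[482.0, 140.0], [378.0, 270.0]] slope 2.244821403275882 [[454.0, 370.0], [303.0, 334.0]] -2.905851609617887 [[375. 208.]] 8.328
2.05 [[486.0, 144.0], [374.0, 266.0]] slope 2.316676746793685 [[453.0, 374.0], [304.0, 331.0]] -2.8602042970371016 [[374. 205.]] 9.527999999999995
2.1 [[490.0, 148.0], [370.0, 262.0]] slope 2.3887899595283866 [[452.0, 377.0], [305.0, 327.0]] -2.814434987498879 [[374. 202.]] 10.728000000000002
2.2 [[498.0, 157.0], [361.0, 252.0]] slope 2.5322444617449142 [[449.0, 383.0], [308.0, 321.0]] -2.72238030505516 [[373. 197.]] 13.128000000000004
2.3 [[505.0, 166.0], [354.0, 243.0]] slope 2.6722399884324273 [[445.0, 389.0], [312.0, 314.0]] -2.629397098153783 [[372. 191.]] 15.527999999999995
```

Three readings agree: the wing angle gives knob ≈ 2.08 (side) and ≈ 2.11 (top), and the tab measures about 10–11 mm out. In the top view the bar is against the stop at (560,195). The arm is clear, so I'm handing in.

```bash
python3 -c "
from h import *
f=grab_frame('side'); save('s16',f,s=1.5)
s=observe();print(s['clock'],abs(s['qd']).max(),s['force']);print(job_done())"
```

```text
23.15 0.0049457272163759575 [ 0.25533455  0.93462908 -0.40815511]
the job is handed in; nothing more can be done
None
```

View pics/s16.png

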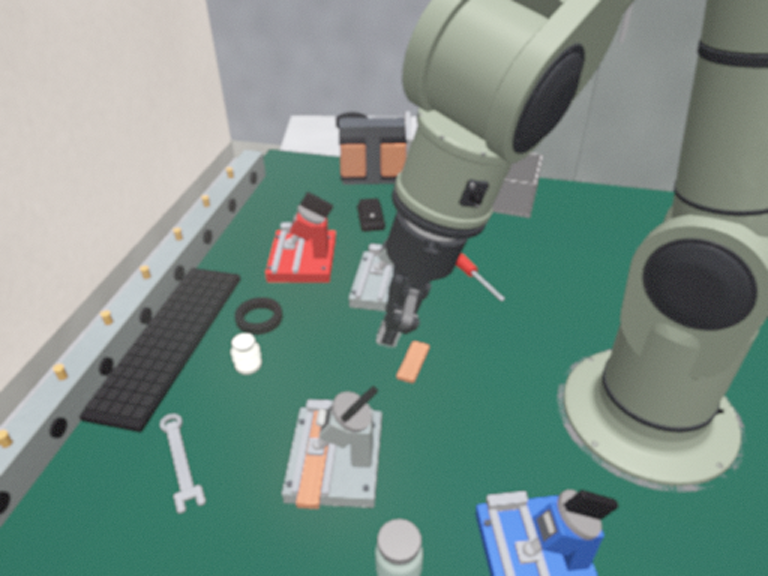

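The bar is home against the stop and its clamp is tightened with the tab about 10–11 mm out. I handed the job in at about 23 s.

- **Bar:** I pushed it along the channel until the force rose to 15 N with no further travel. The end stopped within about 2 mm of where I expected it.
- **Knob:** I turned it by the wing from about 0.57 to 1.63 rad. The arm was near its joint limits there, so I let go and pushed the wing's end with the closed fingertips for the rest.
- **Last checks:** The wing angle reads 2.08 rad in the side view and 2.11 rad in the top view. The tab measures about 10.6 mm out and its dark groove shows. The top view shows the bar at the stop. The arm is still, clear of everything, with about 1 N on the tool. In the side view the loose things in sight look unmoved.
- **What went wrong:** My first plan to regrip half a turn round failed. An unexplained 37 N force came up on the way in although the fingers were clear, probably the wrist camera meeting the forearm. I backed off and pushed the wing instead. Joint 4 also read 2.4326 rad against its listed limit of 2.43 while I gripped the knob; nothing reported a fault.

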